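Turn the tile trivet over onto its wooden stand

TASK

The tile trivet lies upside down, cork side up, in front of its low wooden stand. Slide it against the stand's front edge, tip it up on edge there and over, so that it falls onto the stand blue side up, then push it back until it rests squarely against the raised lip at the rear, and let go. Push gently, about 10 N and never as much as 30 N, and leave the butter, the salt mill and the teaspoon where they are.

Things in the scene. Friction and masses are not known exactly. Their poses are not given: they have to be found in the camera images.
- trivet: loose square tile trivet, 110 x 110 x 14 mm, 0.17 to 0.34 kg: blue ceramic with brown cork on one face. Origin at its centre; x, y parallel to its edges, z out of the cork face (up at the start, lying on the worktop; down once turned over). Too wide to grip across. Can stand on an edge by itself. Starts on the robot's side of the stand, 10 to 60 mm short of it, turned up to 0.3 rad against it
- stand: fixed wooden stand, 150 mm deep (x), 170 wide (y). Flat deck 18 mm above the worktop; upright front face at x = -75 mm in its frame; lip along the rear, 15 mm thick, 12 mm above the deck, inner face at x = +60 mm. Origin: centre of its underside, on the worktop; x from front to lip, away from the robot, z up. All is rigid: few mm of overtravel with a stiff arm exceed the force limit
- butter: bystander: green and yellow pack of butter, 73 x 102 x 37 mm, left of the stand; origin at the centre of its underside
- salt_mill: bystander: clear salt mill with a grey head, 56 mm across and 123 mm tall, right of the stand; origin at the centre of its underside
- spoon: bystander: steel teaspoon, 137 x 28 x 13 mm, lying right of the trivet; origin at the centre of its underside

How it is judged:
On the way, in this order (a step that is already met when the one before it is completed fails the run):
1. the trivet is up on edge, within about 40 degrees of upright, touching the stand (angle between trivet's own z axis and vertical between 0.87 and 2.27 rad and contact force between trivet and stand above 0.1 N), for 0.1 s.
2. the trivet lies turned over on the stand's deck (angle between trivet's own z axis and vertical above 3.04 rad and z of trivet in the frame of stand between 0.02 and 0.03 m and horizontal distance between trivet and stand below 0.09 m), for 0.2 s.
At the end, for the whole second after the job is handed in: The trivet lies flat on the stand's deck, blue side up (within 0.1 rad), square to the stand within 0.08 rad, its rear edge within 4 mm of the lip, its centre within 30 mm of the stand's middle line (so that it does not hang over the sides), released and at rest (angle between trivet's own z axis and vertical above 3.04 rad and z of trivet in the frame of stand between 0.02 and 0.03 m and x of trivet in the frame of stand above 0.001 m and y of trivet in the frame of stand between -0.03 and 0.03 m and (angle between the x axis of trivet and the x axis of stand, either way round below 0.08 rad or angle between the x axis of trivet and the y axis of stand, either way round below 0.08 rad) and linear speed of trivet below 0.02 m/s); the robot touches nothing.
It fails at once if the gripper pushes the trivet with 30 N or more (contact force between the fingers and trivet above 30 N).
It fails at once if the gripper pushes the stand with 30 N or more (contact force between the fingers and stand above 30 N).
It fails at once if the butter, the salt mill or the teaspoon is moved by more than 15 mm (distance of any of butter, salt_mill, spoon from where it was at the start of the episode above 0.015 m).
It also fails if it takes over 72 s, if anything falls off the work surface, if the arm or the gripper's body presses on something with over 40 N, if the wrist force passes 120 N, or if a joint passes its speed limit or range.

ROBOT

A 6-joint arm with a two-finger parallel gripper is mounted at the origin on a cart in front of the work surface, level with it; the furniture and walls round the work are solid. World frame = base frame: x ahead of the robot, y to its left, z up, the work surface at z = 0. Lengths are in m, angles in rad, forces in N, time in s.
With the tool pointing down it reaches from about 0.275 to 0.825 m from the base axis. Payload 4.9 kg.
Tool frame: the origin (TCP) lies midway between the tips of the shut fingers; the grasp point (between the pads) lies 19 mm behind it; z points along the fingers, y is the line along which they close (so a half turn about z gives the same grasp; the last joint's range is limited). The gripper opens to 85 mm and grips with 20 to 120 N. Pads are 22 mm wide; open, the fingers measure 114 mm over their backs; the gripper's body (76 mm by 85 mm) begins 54 mm behind the grasp point. The pads swing forward as they close: fully open they stand 13 mm farther back than shut.
Start: joints at [1.182, 0.326, -0.193, 1.052, 0, 1.437], TCP at [0.139, 0.532, 0.231] pointing down, gripper open.
Joint ranges: [-2.65, 2.65], [-0.97, 1.79], [-1.3, 1.35], [-1.93, 2.1], [-1.47, 1.37], [-3.14, 3.14]. Speed limits (rad/s): [2.57, 2.57, 3.14, 3.14, 3.14, 3.14].

INTERFACE

Orientations are given as a unit quaternion [x, y, z, w].
In Python, from bench import arm, cams, job gives the robot as it stands.
- The arm moves only by the shell command python3 -m inch 'ROWS' [OPENING] [FORCE]. ROWS is JSON, a list of rows, each a list of 6 numbers: the shift along the tool's x, y, z in mm, then the turn, a rotation vector about the tool's x, y, z in rad. A call has exactly 8 rows; each row shifts and turns the commanded pose from where the row before left it, along the tool's axes as they then stand; what a row does not reach is not made up. A row lasts 1/10 s, in which the tool goes at most 50 mm and 8.59 degrees, less where a joint would pass 70% of its speed; a pose out of reach is approached as far as the arm can. A call with a gripper value outside its range is refused whole. OPENING is the opening, from 0 (shut) to 1 (fully open), set as the call begins (- or left out, the last holds). The fingers move at their own pace and stop on an object; FORCE is the grip in N (left out, the last holds). Time passes only in rows, so rows that do not move let the fingers close, or fill a call up. It gives the time, the measured TCP pose, the force, the opening and the grip force at its end, in the units of the state.
- arm.observe(): the state, without advancing time (a new reading comes with each control period).
- cams.get_image(name): name is "scene" or "side" or "wrist"; returns a dict with "frame" (420x560x3 uint8, red, green, blue), "K" (3x3 intrinsics, pixels), "dist" ([k1, k2, p1, p2, k3] as OpenCV has them; the pictures are not rectified), "rvec" (rotation vector, rad) and "tvec" (3), from world to camera coordinates, as OpenCV has them; the wrist camera has in their place "hand_eye" (4x4, takes a point from camera to tool coordinates, whose origin is the TCP and whose axes are the flange's). Camera axes: x right, y down, z forward; pixel columns grow to the right and rows downward; lengths in m; the calibration is good to about 2 mm. A picture is of the moment at which its call begins: read the wrist's pose just before it. There is no depth.
- job.hand_in(): hands the job in; it is judged then, once.
The state is a dict: "t": time; "joints": joint angles; "dq": joint speeds; "joint_torque": joint torques, N m; "eef_pos": TCP position; "orientation": TCP orientation; "ft_force": force on the tool from outside, world axes, zero at the start; "wrist_torque": the same for the moment, N m; "grip_width": finger opening in m; "gripper_force": force on a finger pad.
Only numpy, scipy, OpenCV 4.12 (cv2) and the standard library are available. Lean on these libraries where they do the work, as an engineer would, in place of code of your own. Each camera call takes 0.05 s, during which the arm holds its last target. There are 200 camera calls.

## Working session

There is one attempt and no reset: what is moved stays moved. The work goes in short steps, Python scripts to look and compute and a shell command to move; the robot and the scene stay as the last step left them, time stands still between calls to the robot, and variables do not carry over. Pictures are saved under pics/ and viewed, at most 10 in all, crops included, and the job is handed in when it is done.

```bash
mkdir -p pics; ls
python3 - <<'E'
from bench import arm,cams
import cv2,numpy as np,pickle
d={}
for n in("scene","side"):
    im=cams.get_image(n); d[n]=im; cv2.imwrite(f"pics/{n}0.png",im["frame"][...,::-1])
pickle.dump(d,open("c0.pkl","wb"))
s=arm.observe();print(s["t"],s["eef_pos"],s["orientation"],s["ft_force"],s["grip_width"])
E
```

```text
pics
0.1 [0.13842854 0.53176512 0.23058512] [ 1.27060059e-01  9.91894724e-01 -7.48797430e-04 -1.92277760e-04] [-0.52552652 -0.37326383  0.297578  ] 0.08539407838035121
```

View pics/scene0.png

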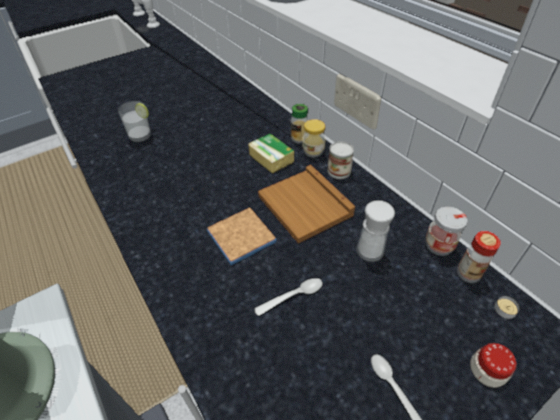

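View pics/side0.png

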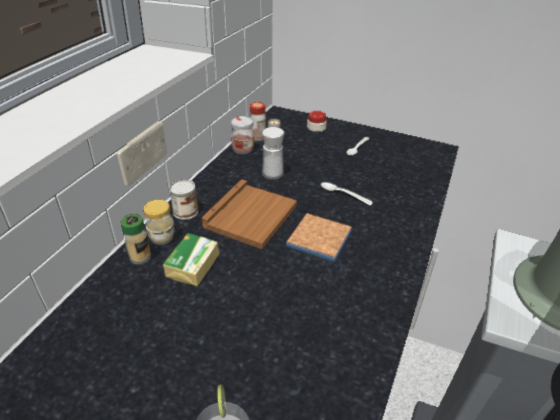

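The scene picture shows the cork trivet at about (241,235) and the stand at (307,203). The spoon is at (290,296), the mill at (375,232) and the butter at (271,152). The side view agrees. Next I'll warp both views to a metric top view.

```bash
cat > h.py <<'E'
import cv2,numpy as np,pickle
def ray(c,px,z):
    u=cv2.undistortPoints(np.array([[px]],float),c["K"],np.array(c["dist"]))[0,0]
    R=cv2.Rodrigues(np.array(c["rvec"],float))[0];t=np.array(c["tvec"],float).ravel()
    o=-R.T@t;d=R.T@np.array([u[0],u[1],1]);return o+d*(z-o[2])/d[2]
def top(c,x0,x1,y0,y1,z,s):  # s px per mm; up = +x, left=+y
    h=int((x1-x0)*1000*s);w=int((y1-y0)*1000*s)
    v,u=np.mgrid[0:h,0:w];P=np.stack([x1-(v+.5)/s/1000,y1-(u+.5)/s/1000,np.full(v.shape,z)],-1).reshape(-1,3)
    p=cv2.projectPoints(P,np.array(c["rvec"],float),np.array(c["tvec"],float),c["K"],np.array(c["dist"]))[0].reshape(h,w,2).astype(np.float32)
    return cv2.remap(c["frame"],p[...,0],p[...,1],cv2.INTER_LINEAR)
E
python3 - <<'E'
from h import *
d=pickle.load(open("c0.pkl","rb"))
for n,ps in dict(scene=[(241,235),(307,203),(290,296),(375,255),(271,162)],side=[(320,235),(250,213),(347,192),(272,175),(192,270)]).items():
    for p in ps: print(n,p,ray(d[n],p,.014).round(3))
c=ray(d["scene"],(270,220),.014)
x0,y0=round(c[0]-.2,2),round(c[1]-.2,2)
out=[]
for n in d:
    a=top(d[n],x0,x0+.4,y0,y0+.4,.014,1)
    for k in range(0,400,50):
        a[k,::4]=255;a[::4,k]=255
    out.append(a)
print(x0,y0)
cv2.imwrite("pics/top0.png",np.hstack(out)[...,::-1])
E
```

```text
scene (241, 235) [0.508 0.044 0.014]
scene (307, 203) [0.68  0.039 0.014]
scene (290, 296) [ 0.508 -0.135  0.014]
scene (375, 255) [ 0.702 -0.157  0.014]
scene (271, 162) [0.694 0.209 0.014]
side (320, 235) [0.508 0.054 0.014]
side (250, 213) [0.678 0.05  0.014]
side (347, 192) [ 0.504 -0.123  0.014]
side (272, 175) [ 0.699 -0.112  0.014]
side (192, 270) [0.698 0.26  0.014]
0.38 -0.16
```

View pics/top0.png

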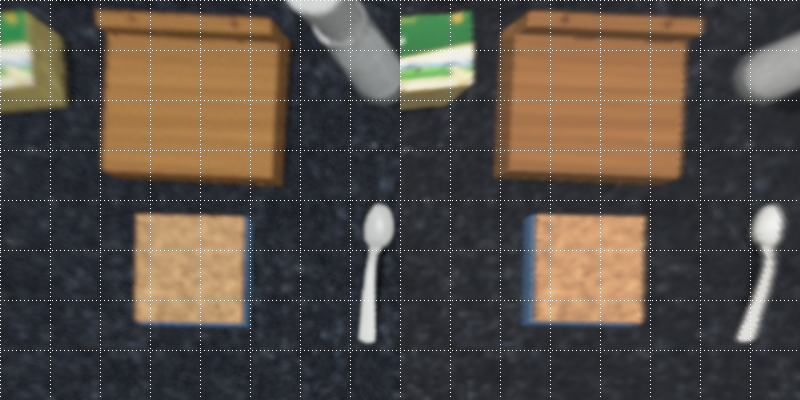

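The top views put the trivet centre at about (0.510, 0.050), roughly square to the world axes. The stand's front edge is at x≈0.60 with a small yaw, the spoon's near side at y≈-0.12, and the mill and butter are well to the sides. Now I'll fit the edges precisely.

```bash
cat >> h.py <<'E'
def edge(img,x1,y1,s,ys,xa,xb,sign):
    """per column strongest brightness step along x in [xa,xb]; robust line x=a+b*(y-ym)"""
    g=cv2.GaussianBlur(img.astype(np.float32).max(2),(5,5),1.2);X=[];Y=[]
    for y in np.arange(*ys,.001):
        u=int((y1-y)*1000*s);r0=int((x1-xb)*1000*s);r1=int((x1-xa)*1000*s)
        d=-np.diff(g[r0:r1,u])*sign   # sign + : brighter with +x
        k=d.argmax();X.append(x1-(r0+k+1)/s/1000);Y.append(y)
    l=cv2.fitLine(np.array([Y,X],np.float32).T*1000,cv2.DIST_HUBER,0,.01,.01).ravel()
    b=l[1]/l[0];ym=np.mean(ys);return (l[3]+b*(ym*1000-l[2])).round(1),round(float(np.arctan(b)),4)
E
python3 - <<'E'
from h import *
d=pickle.load(open("c0.pkl","rb"))
for n,c in d.items():
    s=2;a=top(c,.4,.82,-.16,.24,.018,s)
    t=top(c,.4,.82,-.16,.24,.014,s)
    A=lambda im,*k:edge(im,.82,.24,s,*k)
    print(n,"front",A(a,(-.02,.11),.58,.63,1),"trivet near",A(t,(.01,.09),.44,.475,1),"far",A(t,(.01,.09),.55,.585,-1))
    # lateral: transpose
    T=lambda im:np.ascontiguousarray(im.transpose(1,0,2))
    B=lambda im,*k:edge(T(im),.24,.82,s,*k)
    print("  stand right(y-)",B(a,(.62,.72),-.06,-.02,1),"left",B(a,(.62,.72),.12,.16,-1),"trivet right",B(t,(.48,.54),-.025,.01,1),"left",B(t,(.48,.54),.09,.125,-1))
E
python3 -m inch '[[0,0,0,0,0,0],[0,0,0,0,0,0],[0,0,0,0,0,0],[0,0,0,0,0,0],[0,0,0,0,0,0],[0,0,0,0,0,0],[0,0,0,0,0,0],[0,0,0,0,0,0]]' 0 40
```

```text
scene front (np.float64(602.7), 0.0427) trivet near (np.float64(457.9), 0.0178) far (np.float64(565.5), 0.0178)
  stand right(y-) (np.float64(-38.5), -0.0508) left (np.float64(133.0), -0.048) trivet right (np.float64(-3.3), -0.0144) left (np.float64(105.5), -0.0164)
side front (np.float64(603.4), 0.0443) trivet near (np.float64(458.3), 0.0204) far (np.float64(564.7), 0.0229)
  stand right(y-) (np.float64(-38.2), -0.0392) left (np.float64(147.4), -0.0453) trivet right (np.float64(-3.6), -0.0236) left (np.float64(104.3), -0.0134)
t: 0.9
eef_pos: [0.1386, 0.5323, 0.2313]
orientation: [0.127, 0.992, 0.0, -0.0]
ft_force: [0.3, -0.1, -0.7]
grip_width: -0.0001
gripper_force: 0.0
```

```bash
python3 -m inch '[[0,0,0,0,0,-0.1055],[0,0,0,0,0,-0.1055],[-22,-33,0,0,0,0],[-22,-33,0,0,0,0],[-22,-33,0,0,0,0],[-22,-33,0,0,0,0],[-22,-33,0,0,0,0],[-22,-33,0,0,0,0]]'
python3 -m inch '[[-22,-33,0,0,0,0],[-22,-33,0,0,0,0],[-22,-33,0,0,0,0],[-22,-33,0,0,0,0],[-22,-33,0,0,0,0],[-22,-33,0,0,0,0],[-22,-33,0,0,0,0],[-22,-33,0,0,0,0]]'
```

```text
t: 1.7
eef_pos: [0.2624, 0.3274, 0.2315]
orientation: [0.022, 1.0, 0.0, 0.0]
ft_force: [0.9, 1.4, 0.4]
grip_width: 0.0
gripper_force: 0.0
t: 2.5
eef_pos: [0.4268, 0.0556, 0.2316]
orientation: [0.022, 1.0, 0.0, 0.0]
ft_force: [0.3, 0.3, 0.1]
grip_width: 0.0001
gripper_force: 0.0
```

```bash
python3 -m inch '[[0,0,32,0,0,0],[0,0,32,0,0,0],[0,0,32,0,0,0],[0,0,32,0,0,0],[0,0,32,0,0,0],[0,0,32,0,0,0],[0,0,28,0,0,0],[0,0,5,0,0,0]]'
python3 -m inch '[[-5,0,0,0,0,0],[-5,0,0,0,0,0],[-5,0,0,0,0,0],[-5,0,0,0,0,0],[-5,0,0,0,0,0],[-5,0,0,0,0,0],[-5,0,0,0,0,0],[-5,0,0,0,0,0]]'
python3 - <<'E'
from bench import cams,arm
import cv2
s=arm.observe();print(s["eef_pos"],s["ft_force"])
a=cams.get_image("side")["frame"];b=cams.get_image("wrist")["frame"]
import numpy as np
c=cv2.resize(a[150:300,220:420],(560,420),interpolation=cv2.INTER_CUBIC)
cv2.imwrite("pics/p1.png",cv2.resize(np.hstack([c,b])[...,::-1],(800,300)))
E
```

```text
t: 3.3
eef_pos: [0.4239, 0.0572, 0.004]
orientation: [0.022, 1.0, 0.0, -0.002]
ft_force: [-0.8, 0.3, 0.1]
grip_width: 0.0001
gripper_force: 0.0
t: 4.1
eef_pos: [0.4662, 0.0555, 0.0063]
orientation: [0.022, 1.0, -0.0, -0.0]
ft_force: [-1.5, 0.3, 1.3]
grip_width: 0.0
gripper_force: 0.8
[0.46622563 0.05546952 0.00626792] [-1.48831737  0.32832766  1.29758223]
```

View pics/p1.png

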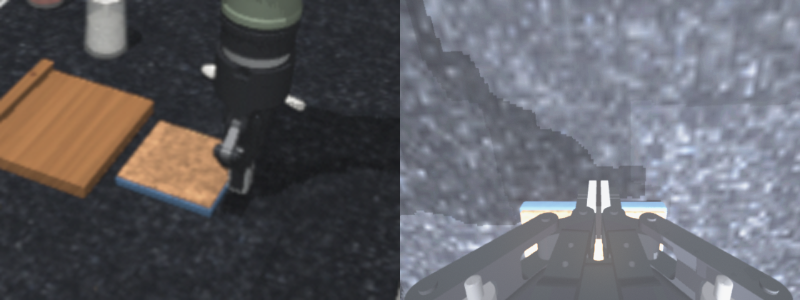

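The side crop shows the shut fingertips behind the near edge, centred, and the wrist view shows the tips touching the edge. Next I'll push gently towards the stand.

```bash
python3 -m inch '[[-2,0,0,0,0,0],[-2,0,0,0,0,0],[-2,0,0,0,0,0],[-2,0,0,0,0,0],[-1,0,0,0,0,0],[-1,0,0,0,0,0],[-1,0,0,0,0,0],[-1,0,0,0,0,0]]'
python3 - <<'E'
from h import *
from bench import cams
# near top edge of trivet now, seen beside the fingers
for n in("scene","side"):
    c=cams.get_image(n);t=top(c,.4,.82,-.16,.24,.014,2)
    for ys in ((.005,.025),(.08,.1)):
        print(n,ys,"near",edge(t,.82,.24,2,ys,.465,.51,1),"far",edge(t,.82,.24,2,ys,.56,.599,-1))
E
```

```text
t: 5.0
eef_pos: [0.4781, 0.0549, 0.0063]
orientation: [0.022, 1.0, -0.0, -0.0]
ft_force: [-1.9, 0.2, 0.3]
grip_width: -0.0005
gripper_force: 0.5
scene (0.005, 0.025) near (np.float64(494.4), 1.472) far (np.float64(594.6), 0.0677)
scene (0.08, 0.1) near (np.float64(505.2), -0.4934) far (np.float64(598.4), 0.0271)
side (0.005, 0.025) near (np.float64(497.1), -1.263) far (np.float64(594.5), 0.0504)
side (0.08, 0.1) near (np.float64(491.7), 0.0383) far (np.float64(598.0), -0.0087)
```

```bash
python3 -m inch '[[-1,0,0,0,0,0],[-1,0,0,0,0,0],[-1,0,0,0,0,0],[-1,0,0,0,0,0],[-1,0,0,0,0,0],[-0.5,0,0,0,0,0],[-0.5,0,0,0,0,0],[0,0,0,0,0,0]]'
```

```text
t: 5.9
eef_pos: [0.4838, 0.0547, 0.0062]
orientation: [0.022, 1.0, -0.0, -0.0]
ft_force: [-2.6, -0.5, 0.9]
grip_width: 0.0001
gripper_force: 0.9
```

```bash
python3 -m inch '[[-0.5,0,0,0,0,0],[-0.5,0,0,0,0,0],[0,0,0,0,0,0],[-0.5,0,0,0,0,0],[0,0,0,0,0,0],[0,0,0,0,0,0],[0,0,0,0,0,0],[0,0,0,0,0,0]]'
```

```text
t: 6.7
eef_pos: [0.4839, 0.0547, 0.006]
orientation: [0.022, 1.0, -0.0, -0.001]
ft_force: [-6.0, -0.7, 3.6]
grip_width: 0.0003
gripper_force: 3.0
```

```bash
python3 -m inch '[[-1,0,0,0,0,0],[-1,0,0,0,0,0],[0,0,-1,0,0,0],[0.1,0,-2,0,0,0],[0.1,0,-2,0,0,0],[0,0,-2,0,0,0],[0,0,-2,0,0,0],[0,0,0,0,0,0]]'
```

```text
t: 7.5
eef_pos: [0.4842, 0.0545, 0.0143]
orientation: [0.022, 1.0, -0.0, -0.003]
ft_force: [-6.4, -0.7, 0.1]
grip_width: -0.0004
gripper_force: 3.4
```

```bash
cat > snap.py <<'E'
from bench import cams
import cv2,sys,numpy as np
a=cams.get_image("side")["frame"][150:280,200:400];b=cams.get_image("scene")["frame"][160:290,170:370]
cv2.imwrite(sys.argv[1],cv2.resize(np.hstack([a,b])[...,::-1],(800,260),interpolation=cv2.INTER_CUBIC))
E
python3 snap.py pics/p2.png
```

```text
(no output)
```

View pics/p2.png

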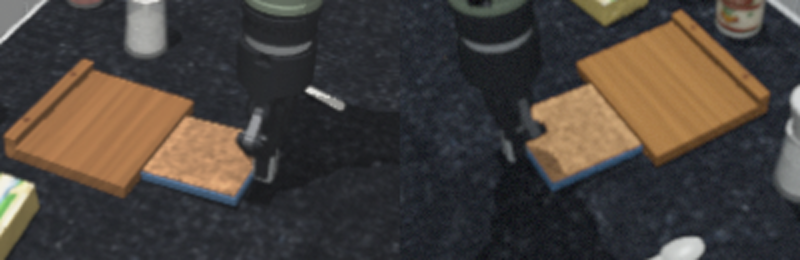

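The tile appears to be tipping: the force is held and there is contact at the near edge. I'll carry on along the arc.

```bash
python3 -m inch '[[-0.5,0,0,0,0,0],[-0.5,0,-1,0,0,0],[-0.1,0,-2,0,0,0],[-0.1,0,-2,0,0,0],[-0.2,0,-2,0,0,0],[-0.2,0,-2,0,0,0],[-0.2,0,-1,0,0,0],[0,0,0,0,0,0]]'
```

```text
t: 8.4
eef_pos: [0.485, 0.0545, 0.024]
orientation: [0.022, 1.0, -0.0, -0.004]
ft_force: [-9.2, 0.1, 0.0]
grip_width: 0.0003
gripper_force: 4.2
```

```bash
python3 -m inch '[[-0.3,0,-2.7,0,0,0],[-0.4,0,-2.7,0,0,0],[-0.4,0,-2.7,0,0,0],[-0.5,0,-2.6,0,0,0],[-0.6,0,-2.6,0,0,0],[-0.7,0,-2.6,0,0,0],[-0.7,0,-2.5,0,0,0],[0,0,0,0,0,0]]'
```

```text
t: 9.2
eef_pos: [0.489, 0.0544, 0.0428]
orientation: [0.022, 1.0, -0.0, -0.003]
ft_force: [-9.0, 0.1, 2.0]
grip_width: -0.0005
gripper_force: 4.3
```

```bash
python3 -m inch '[[-1.15,0,-3.7,0,0,0],[-1.3,0,-3.6,0,0,0],[-1.45,0,-3.5,0,0,0],[-1.6,0,-3.4,0,0,0],[-1.7,0,-3.4,0,0,0],[-1.8,0,-3.2,0,0,0],[-2,0,-3.2,0,0,0],[0,0,0,0,0,0]]'
```

```text
t: 10.0
eef_pos: [0.5015, 0.0539, 0.0674]
orientation: [0.022, 1.0, -0.0, -0.002]
ft_force: [-7.8, 0.1, 4.4]
grip_width: 0.0001
gripper_force: 4.2
```

```bash
python3 -m inch '[[-1.8,0,-2.8,0,0,0],[-1.9,0,-2.7,0,0,0],[-2.0,0,-2.6,0,0,0],[-2.1,0,-2.5,0,0,0],[-2.2,0,-2.4,0,0,0],[-2.4,0,-2.2,0,0,0],[-2.5,0,-2.2,0,0,0],[-2.5,0,-2.1,0,0,0]]'
```

```text
t: 10.8
eef_pos: [0.5197, 0.0531, 0.0872]
orientation: [0.022, 1.0, -0.0, -0.001]
ft_force: [-7.2, -0.4, 6.4]
grip_width: 0.0003
gripper_force: 4.7
```

```bash
python3 -m inch '[[-2.6,0,-2.1,0,0,0],[-2.7,0,-2,0,0,0],[-2.8,0,-1.9,0,0,0],[-2.8,0,-1.8,0,0,0],[-2.8,0,-1.6,0,0,0],[-2.9,0,-1.5,0,0,0],[-2.9,0,-1.4,0,0,0],[-2.9,0,-1.3,0,0,0]]'
```

```text
t: 11.6
eef_pos: [0.5439, 0.0521, 0.1019]
orientation: [0.022, 1.0, -0.0, 0.001]
ft_force: [-3.4, -0.6, 9.1]
grip_width: -0.0001
gripper_force: 5.3
```

```bash
python3 -m inch '[[-3.2,0,-1.3,0,0,0],[-3.2,0,-1.2,0,0,0],[-3.2,0,-1.1,0,0,0],[-3.2,0,-1,0,0,0],[-3.2,0,-0.9,0,0,0],[-3.2,0,-0.7,0,0,0],[-3.2,0,-0.5,0,0,0],[-3.2,0,-0.4,0,0,0]]'
python3 snap.py pics/p3.png
```

```text
t: 12.4
eef_pos: [0.5713, 0.0508, 0.1093]
orientation: [0.022, 1.0, -0.0, 0.002]
ft_force: [-0.6, -0.4, 6.0]
grip_width: -0.0001
gripper_force: 2.8
```

View pics/p3.png

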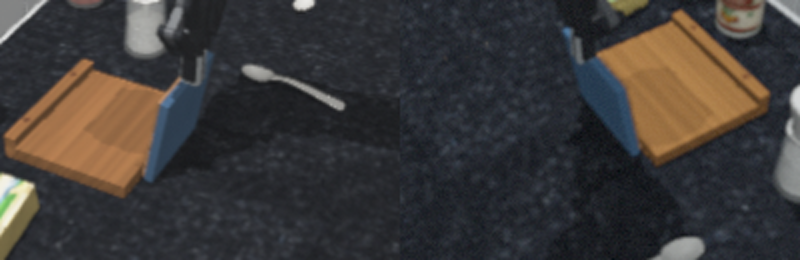

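The trivet is nearly upright, with its blue face to the robot at about (180,120), square to the stand edge, and the fingertips are on its top edge. I'll finish to vertical, lift off, go behind it and push.

```bash
python3 -m inch '[[-2.5,0,-0.2,0,0,0],[-2.5,0,-0.1,0,0,0],[-2.5,0,0,0,0,0],[-2.5,0,0,0,0,0],[-2.5,0,0,0,0,0],[-2,0,0,0,0,0],[-1,0,0,0,0,0],[0,0,0,0,0,0]]'
python3 -m inch '[[0,0,-5,0,0,0],[0,0,-15,0,0,0],[20,0,-5,0,0,0],[25,0,0,0,0,0],[15,0,0,0,0,0],[0,0,15,0,0,0],[0,0,20,0,0,0],[0,0,10,0,0,0]]'
python3 snap.py pics/p4.png
```

```text
t: 13.3
eef_pos: [0.5877, 0.0501, 0.11]
orientation: [0.022, 1.0, -0.0, 0.003]
ft_force: [0.1, -1.6, 6.9]
grip_width: -0.0001
gripper_force: 3.2
t: 14.1
eef_pos: [0.5245, 0.0529, 0.0873]
orientation: [0.022, 1.0, 0.0, -0.0]
ft_force: [0.2, -0.0, -1.0]
grip_width: -0.0
gripper_force: 0.0
```

View pics/p4.png

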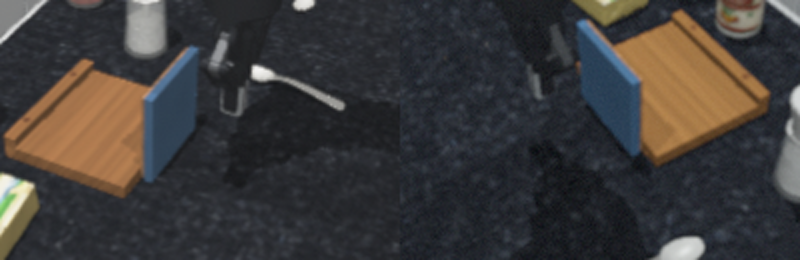

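It stands upright, leaning against the stand. Now I'll push its top over.

```bash
python3 -m inch '[[-10,0,0,0,0,0],[-10,0,0,0,0,0],[-10,0,0,0,0,0],[-10,0,0,0,0,0],[-6,0,0,0,0,0],[-3,0,0,0,0,0],[-3,0,0,0,0,0],[-3,0,0,0,0,0]]'
python3 -m inch '[[-3,0,0,0,0,0],[-3,0,0,0,0,0],[-3,0,0,0,0,0],[-3,0,0,0,0,0],[-3,0,0,0,0,0],[-3,0,0,0,0,0],[0,0,0,0,0,0],[0,0,0,0,0,0]]'
```

```text
t: 15.0
eef_pos: [0.5794, 0.0505, 0.0881]
orientation: [0.022, 1.0, 0.0, -0.0]
ft_force: [0.9, 0.3, -0.2]
grip_width: -0.0
gripper_force: 0.0
t: 15.8
eef_pos: [0.5975, 0.0497, 0.0881]
orientation: [0.022, 1.0, -0.0, -0.0]
ft_force: [0.6, 0.6, -0.1]
grip_width: -0.0001
gripper_force: 0.0
```

```bash
python3 -m inch '[[-2,0,0,0,0,0],[-2,0,0,0,0,0],[-2,0,0,0,0,0],[-2,0,0,0,0,0],[0,0,0,0,0,0],[0,0,0,0,0,0],[0,0,0,0,0,0],[0,0,0,0,0,0]]'
python3 snap.py pics/p5.png
```

```text
t: 16.6
eef_pos: [0.6055, 0.0494, 0.0882]
orientation: [0.022, 1.0, -0.0, -0.0]
ft_force: [-0.4, 0.1, 0.2]
grip_width: 0.0
gripper_force: 0.0
```

View pics/p5.png

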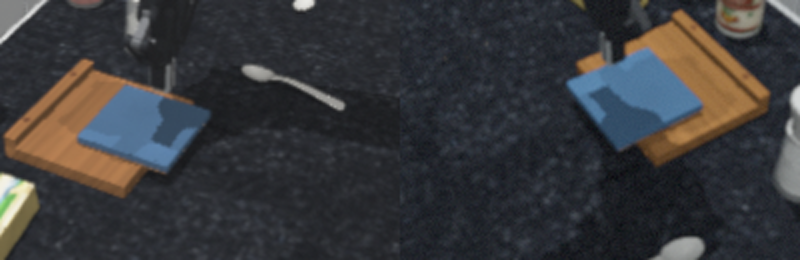

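It now lies blue side up on the deck, overhanging the front by about 18 mm. I'll go behind it and measure it.

```bash
python3 -m inch '[[10,0,0,0,0,0],[15,0,0,0,0,0],[15,0,0,0,0,0],[15,0,0,0,0,0],[0,0,20,0,0,0],[0,0,20,0,0,0],[0,0,15,0,0,0],[0,0,8,0,0,0]]'
python3 - <<'E'
from h import *
from bench import cams,arm
s=arm.observe();print(s["eef_pos"],s["ft_force"])
T=lambda im:np.ascontiguousarray(im.transpose(1,0,2))
for n in("scene","side"):
    c=cams.get_image(n);im=top(c,.4,.82,-.16,.24,.032,2)
    f=c["frame"].astype(int);im2=im.astype(int);m=((im2[...,2]-im2[...,0])>25).astype(np.uint8)
    ct=max(cv2.findContours(m,0,1)[0],key=cv2.contourArea);r=cv2.minAreaRect(ct)
    print(n,"centre",.82-r[0][1]/2000,.24-r[0][0]/2000,"size mm",np.array(r[1])/2,"ang",r[2])
    lip=top(c,.4,.82,-.16,.24,.018,2)
    print(" lip inner",edge(lip,.82,.24,2,(0,.1),.725,.75,1),edge(lip,.82,.24,2,(0,.1),.725,.75,-1))
E
```

```text
t: 17.5
eef_pos: [0.5489, 0.0519, 0.024]
orientation: [0.022, 1.0, 0.0, -0.001]
ft_force: [0.6, -0.0, 0.4]
grip_width: -0.0001
gripper_force: 0.0
[0.54889197 0.0518651  0.02402374] [ 0.55216476 -0.00376397  0.36410501]
scene centre 0.623308822631836 0.041416503906249985 size mm [114.70459747 113.10321045] ang 2.5261168479919434
 lip inner (np.float64(746.0), 0.0469) (np.float64(739.1), 0.043)
side centre 0.6241119842529297 0.048339050292968755 size mm [115.82215881 112.78042603] ang 2.740790605545044
 lip inner (np.float64(747.6), 0.0488) (np.float64(739.5), 0.0423)
```

```bash
python3 -m inch '[[0,-3.5,0,0,0,0],[-2,0,0,0,0,0],[-4,0,0,0,0,0],[-4,0,0,0,0,0],[-4,0,0,0,0,0],[-4,0,0,0,0,0],[-4,0,0,0,0,0],[-4,0,0,0,0,0]]'
python3 -m inch '[[-4,0,0,0,0,0],[-4,0,0,0,0,0],[-4,0,0,0,0,0],[-4,0,0,0,0,0],[-3,0,0,0,0,0],[-3,0,0,0,0,0],[-3,0,0,0,0,0],[-3,0,0,0,0,0]]'
```

```text
t: 18.4
eef_pos: [0.5765, 0.0472, 0.0251]
orientation: [0.022, 1.0, -0.0, -0.0]
ft_force: [-2.0, 0.4, 0.9]
grip_width: 0.0
gripper_force: 0.8
t: 19.2
eef_pos: [0.6046, 0.0459, 0.0251]
orientation: [0.022, 1.0, 0.0, -0.0]
ft_force: [-0.8, 0.5, -0.5]
grip_width: -0.0003
gripper_force: 0.4
```

```bash
python3 -m inch '[[-1,0,0,0,0,0],[-1,0,0,0,0,0],[-1,0,0,0,0,0],[-1,0,0,0,0,0],[-1,0,0,0,0,0],[-1,0,0,0,0,0],[-1,0,0,0,0,0],[0,0,0,0,0,0]]'
```

```text
t: 20.0
eef_pos: [0.6117, 0.0456, 0.0252]
orientation: [0.022, 1.0, 0.0, 0.0]
ft_force: [-0.1, 0.5, 0.5]
grip_width: 0.0002
gripper_force: 0.3
```

```bash
python3 -m inch '[[-1,0,0,0,0,0],[-1,0,0,0,0,0],[-1,0,0,0,0,0],[-1,0,0,0,0,0],[-1,0,0,0,0,0],[-0.5,0,0,0,0,0],[0,0,0,0,0,0],[0,0,0,0,0,0]]'
```

```text
t: 20.8
eef_pos: [0.6171, 0.0453, 0.0252]
orientation: [0.022, 1.0, -0.0, 0.0]
ft_force: [-1.0, -0.8, -0.6]
grip_width: 0.0001
gripper_force: 0.3
```

```bash
python3 -m inch '[[-1,0,0,0,0,0],[-1,0,0,0,0,0],[-1,0,0,0,0,0],[-1,0,0,0,0,0],[0,0,0,0,0,0],[0,0,0,0,0,0],[0,0,0,0,0,0],[0,0,0,0,0,0]]'
```

```text
t: 21.6
eef_pos: [0.6187, 0.0453, 0.0249]
orientation: [0.022, 1.0, -0.0, -0.002]
ft_force: [-6.7, -0.5, 5.0]
grip_width: -0.0002
gripper_force: 3.3
```

Against the lip now, as predicted (TCP ≈ 0.618). One slightly firmer push, then I'll back off and check.

```bash
python3 -m inch '[[-1,0,0,0,0,0],[0,0,0,0,0,0],[0,0,0,0,0,0],[0,0,0,0,0,0],[2,0,0,0,0,0],[2,0,0,0,0,0],[4,0,0,0,0,0],[10,0,0,0,0,0]]'
python3 -m inch '[[15,0,0,0,0,0],[20,0,0,0,0,0],[20,0,0,0,0,0],[0,0,-20,0,0,0],[0,0,-40,0,0,0],[0,0,-40,0,0,0],[0,0,-30,0,0,0],[0,0,0,0,0,0]]'
python3 - <<'E'
from h import *
from bench import cams
o=[]
for n in("scene","side"):
    c=cams.get_image(n);im=top(c,.5,.8,-.1,.2,.032,2)
    for (xa,xb,sg,nm) in ((.61,.65,1,"near"),(.725,.748,1,"far+"),(.725,.748,-1,"far-")): print(n,nm,edge(im,.8,.2,2,(.01,.08),xa,xb,sg))
    o.append(im[:,:,:][:,:, ::-1])
cv2.imwrite("pics/fin.png",cv2.resize(np.hstack(o),(800,400)))
E
```

```text
t: 22.4
eef_pos: [0.605, 0.0458, 0.0255]
orientation: [0.022, 1.0, -0.0, 0.001]
ft_force: [0.8, -0.9, 0.2]
grip_width: 0.0
gripper_force: 0.0
t: 23.2
eef_pos: [0.5518, 0.0482, 0.16]
orientation: [0.022, 1.0, -0.0, 0.004]
ft_force: [0.9, -0.7, 0.7]
grip_width: -0.0003
gripper_force: 0.0
scene near (np.float64(626.8), 0.0402)
scene far+ (np.float64(738.9), 0.0389)
scene far- (np.float64(736.5), 0.0353)
side near (np.float64(628.2), 0.0472)
side far+ (np.float64(738.9), 0.049)
side far- (np.float64(736.5), 0.0524)
```

View pics/fin.png

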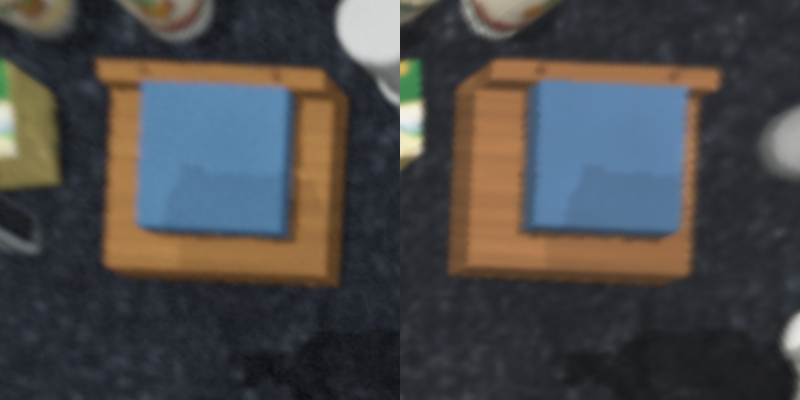

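The top views show the trivet blue side up, square against the lip (far edge 0.737–0.739 against the lip's inner face at about 0.739), and close to the middle line. The arm is clear of everything.

```bash
python3 -c "
from bench import job
print(job.hand_in())"
```

```text
the job is handed in; nothing more can be done
None
```

I tipped the trivet over onto the stand and pushed it back against the rear lip; it lies blue side up and square, the arm is clear, and the job is handed in (no verdict came back).

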